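Lower the bench lift to the stand and slide the tin across

ROBOT

A 6-joint arm with a two-finger parallel gripper is mounted at the origin on the work surface. World frame = base frame: x ahead of the robot, y to its left, z up, the work surface at z = 0. Lengths are in mm, angles in rad, forces in N, time in s.
With the tool pointing down it reaches from about 350 to 950 mm from the base axis. Payload 17.4 kg.
Tool frame: the origin (TCP) lies at the very end of the fingers, on their centre line; the grasp point (between the pads) lies 19 mm behind it (manip.grasp_offset is the distance from the TCP to the grasp point, in mm); z points along the fingers, y is the line along which they close (so a half turn about z gives the same grasp; the last joint's range is limited). The gripper opens to 93 mm and grips with 3 to 60 N. Pads are 15 mm wide; open, the fingers measure 128 mm over their backs; the gripper's body (75 mm by 188 mm) begins 65 mm behind the grasp point.
Start: joints at [1.305, 0.116, 1.442, -0, 1.584, -0.038], TCP at [152.446, 657.565, 190.246] pointing down, gripper open.
Joint ranges: [-2.83, 2.83], [-0.83, 2.19], [0.07, 2.5], [-1.14, 4.28], [0.01, 3], [-2.97, 2.97]. Speed limits (rad/s): [1.89, 1.89, 2.22, 3.14, 3.14, 3.14].

INTERFACE

Orientations are given as a rotation vector (axis times angle).
In Python, from rig import manip, telemetry, camera, job gives the robot as it stands. The module is installed in compiled form; this text tells all that it offers. Calls block until the motion is done:
- manip.move_ptp(position, orientation): joint-space move of the TCP to a pose.
- manip.move_straight(position, ori=None, speed=150): straight line of the TCP; ori=None keeps the orientation; speed is the mean speed in mm/s.
- manip.movej(angles): joint-space move.
- manip.gripper_open() and manip.gripper_close(grip_force=None): open the fingers fully, or close them until they stop; grip_force is the grip in N (None keeps the last).
- manip.wait(seconds).
- manip.ik(position, orientation): joint angles nearest the present ones, or None.
- telemetry.read_state(): the state.
- camera(name): name is "scene" or "top"; returns a dict with "pixels" (480x640x3 uint8, red, green, blue), "vertical_fov" (degrees; the focal length in pixels is half the picture's height over the tangent of half this angle, whatever the lens; pixels are square), "cx", "cy" (the principal point, pixels), "xyz" and "rotation" of the camera in the world. Camera axes: x right, y down, z forward; pixel columns grow to the right and rows downward; lengths in mm; the calibration is good to about 2 mm. A picture is of the moment at which its call begins. There is no depth.
A pose or a line that the arm cannot do raises manip.Unreachable and nothing moves.
- job.sign_off(): hands the job in; it is judged then, once.
The state is a dict: "time_s": time; "joint_positions": joint angles; "qvel": joint speeds; "tau": joint torques, N m; "tcp_pos": TCP position; "eef_rot": TCP orientation; "ft_force": force on the tool from outside, world axes, zero at the start; "ft_torque": the same for the moment, N m; "finger_gap": finger opening in mm; "grasp_force": force on a finger pad.
Only numpy, scipy, OpenCV 4.12 (cv2) and the standard library are available. Lean on these libraries where they do the work, as an engineer would, in place of code of your own. Each camera call takes 0.05 s, during which the arm holds its last target. There are 200 camera calls.

TASK

The square tin stands on the raised bench lift. Crack the lift's release valve open with its lever so that the platform sinks slowly (slower than 30 mm/s, never run down by pressing on the platform or tin, or with the valve thrown open), and shut the valve fully again so that it stops level with the plywood stand's deck or a few millimetres above it, not below. Then push the tin across so that it stands wholly on the deck, and leave the other things on the table alone.

Things in the scene. Friction and masses are not known exactly. Their poses are not given: they have to be found in the camera images.
- valve (a joint): Release-valve lever, rad: 0 = shut at its stop, grows counter-clockwise seen from above (away from the lift) to 1.2. Stiff (1 to 4 N at the post), stays where left. The platform starts to sink at 0.2 to 0.45, depending on load and friction; each further 0.1 rad adds about 10 mm/s (35 to 50 mm/s at 0.8 and beyond). Turned back below that point the platform stops at once. Counts as shut below 0.12.
- valve_spindle (a point): Top of the lever's hub, on the valve's vertical axis, 60 mm above the table, on a grey block at the lift's side (lift frame: x -50 mm, y +125 mm).
- lever_post (a point): Centre of the top of the black upright post at the lever's end: diameter 18 mm, top 101 mm and foot 46 mm above the table, 100 mm from the valve's axis. A steel bar (14 mm thick, middle 53 mm above the table) joins hub and post. It can be pushed sideways from either side. With the valve shut it stands 82 mm outside the platform's edge.
- platform (a joint): How far the platform has sunk, m: 0 = raised (start), 0.105 = lower stop. It only sinks (there is no pump to raise it), under its own and the tin's weight, while the valve is open.
- platform_top (a point): Centre of the top face of the lift's square steel platform, 170 x 170 x 12 mm, 190 mm above the table when raised; axes are those of the lift. It stands on a ram over a grey 170 x 170 mm base.
- lift: The bench lift, bolted down: origin on the table under the platform's centre. Its +y side carries the valve, and the stand is next to its -y side.
- stand_deck (a point): Centre of the top face of the fixed plywood stand's deck, 220 mm (x) by 220 mm (y), 85 to 120 mm above the table, its axes nearly parallel to the lift's. Its +y edge, next to the platform, is rounded (radius 9 mm); the gap to the platform is 10 to 20 mm.
- tin: Closed square tin, cream with a brown lid, 110 x 110 x 85 mm high (lid 113 x 113 mm, top 22 mm), 0.5 to 1 kg, too wide to grip. Origin at the centre of its underside, z up. It stands loose on the platform.
- pen_pot: Bystander: round cardboard pot, 72 mm across, 100 mm high with pens to 145 mm, origin under its centre; past the stand's -y side.
- thread_cone: Bystander: blue thread cone, 68 mm across, 120 mm high, origin under its centre; on the lift's +x side.
- notebook: Bystander: notebook lying flat, 150 x 210 x 15 mm, origin under its centre; far to the -y side.
Things that resemble listed ones, but are neither listed nor needed, are in the scene too. Of the things like the tin, leave any that is blue; of the rest the larger one is meant.

How it is judged:
By the outcome, as a careful person would: the job done as asked, in the order asked, and still so for the second after the job is handed in, with the robot touching nothing.
It also fails if it takes over 72 s, if anything falls off the work surface, if the arm or the gripper's body presses on something with over 40 N, if the wrist force passes 120 N, or if a joint passes its speed limit or range.

## Working session

There is one attempt and no reset: what is moved stays moved. The work goes in short steps, each a Python script; the robot and the scene stay as the last script left them, time stands still between calls to the robot, and variables do not carry over. Pictures are saved under pics/ and viewed, at most 10 in all, crops included, and the job is handed in when it is done.

```bash
mkdir -p pics
cat > h.py <<'E'
import numpy as np, cv2
from rig import manip, telemetry, camera, job
def shot(name,fn=None):
    c=camera(name)
    if fn: cv2.imwrite('pics/'+fn,c['pixels'][:,:,::-1])
    return c
def foc(c): return 240/np.tan(np.radians(c['vertical_fov'])/2)
def ray(c,u,v):
    f=foc(c); d=np.array(c['rotation']).reshape(3,3)@np.array([(u-c['cx'])/f,(v-c['cy'])/f,1]); return np.array(c['xyz']),d
def onz(c,u,v,z):
    o,d=ray(c,u,v); return o+d*(z-o[2])/d[2]
def proj(c,p):
    q=np.array(c['rotation']).reshape(3,3).T@(np.array(p)-np.array(c['xyz'])); return q[:2]/q[2]*foc(c)+[c['cx'],c['cy']]
E
python3 - <<'E'
from h import *
for n in('scene','top'):
    c=shot(n,n+'0.png'); print(n,c['vertical_fov'],c['cx'],c['cy'],c['xyz'],np.round(c['rotation'],4).tolist())
s=telemetry.read_state();print(s['time_s'],s['eef_rot'],s['ft_force'],[k for k in c])
E
```

```text
scene 51.57263351361896 319.6308847418707 231.02818157825325 [ 985.49336809  566.38597032 1357.72179061] [-0.7189, -2.796, 0.8028]
top 54.137258273488364 332.0909733263094 233.9836118331777 [ 477.07052789 -106.55560224 1193.10816026] [-2.1787, 2.1408, -0.1834]
0.1 [-3.57015730e-01 -3.12105662e+00  1.75802791e-03] [0.37651564 0.71749131 0.62113853] ['pixels', 'vertical_fov', 'cx', 'cy', 'xyz', 'rotation']
```

```bash
sed -i "s/np.array(c\['rotation'\]).reshape(3,3)/cv2.Rodrigues(np.array(c['rotation'],float))[0]/" h.py; grep -c Rodr h.py
```

```text
2
```

View pics/scene0.png

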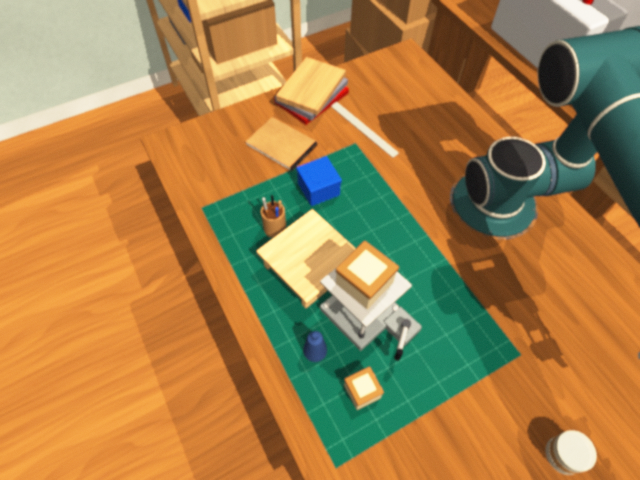

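View pics/top0.png

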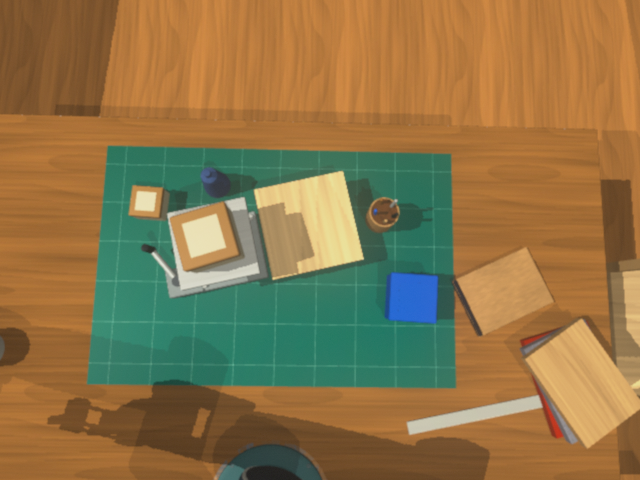

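Run:
```python
import cv2
a=cv2.imread('pics/top0.png')[160:310,120:380]; cv2.imwrite('pics/topc.png',cv2.resize(a,None,fx=3,fy=3,interpolation=cv2.INTER_CUBIC))
a=cv2.imread('pics/scene0.png')[200:380,250:430]; cv2.imwrite('pics/scc.png',cv2.resize(a,None,fx=3.3333,fy=3.3333,interpolation=cv2.INTER_CUBIC))
```

```text
(no output)
```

View pics/topc.png

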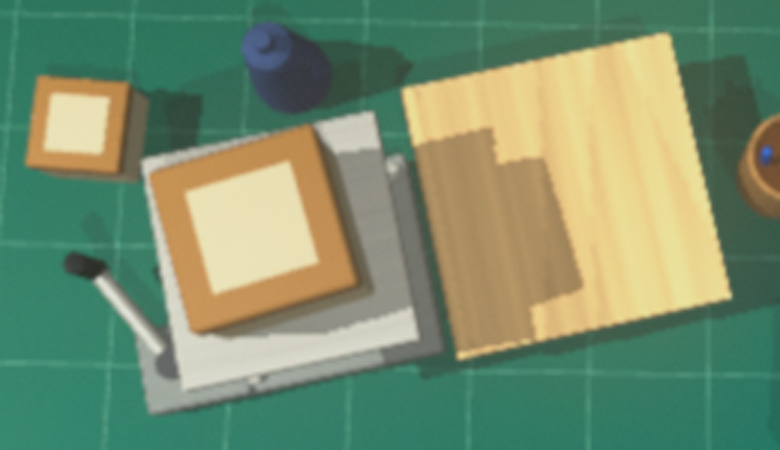

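View pics/scc.png

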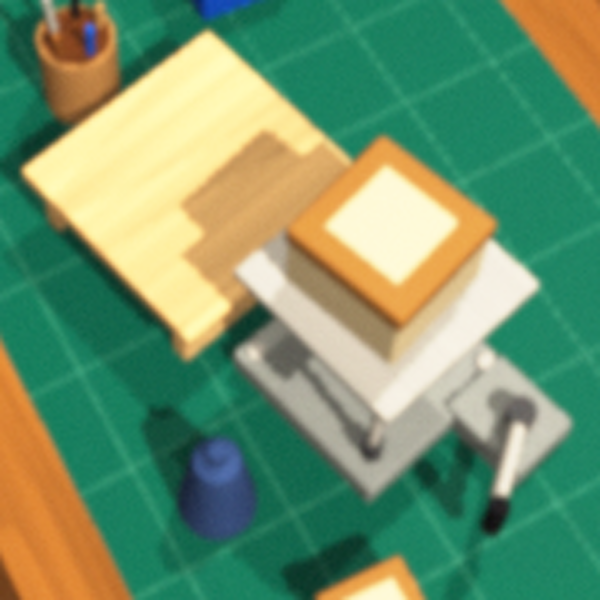

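```bash
cat > m.py <<'E'
from h import *
import pickle
T=lambda x,y:(120+x/3,160+y/3); S=lambda x,y:(250+x/3.33333,200+y/3.33333)
if __name__=='__main__':
    ct,cs=shot('top'),shot('scene'); pickle.dump((ct,cs),open('cams.pkl','wb'))
    def tri(a,b):
        o1,d1=ray(ct,*T(*a));o2,d2=ray(cs,*S(*b))
        k=np.linalg.lstsq(np.c_[d1,-d2],o2-o1,rcond=None)[0]; p,q=o1+k[0]*d1,o2+k[1]*d2
        return np.round((p+q)/2,1),round(np.linalg.norm(p-q),1)
    pl=np.array([onz(ct,*T(*p),190) for p in[(142,158),(375,112),(420,340),(183,390)]])
    print('plat top',pl.round(1).tolist(),pl.mean(0)); e=(pl[1]-pl[2]+pl[0]-pl[3]);print('x axis yaw',np.degrees(np.arctan2(e[1],e[0])))
    print([np.linalg.norm(pl[i]-pl[i-1]).round(1) for i in range(4)])
    ps=np.array([onz(cs,*S(*p),190) for p in[(383,415),(235,270),(540,285)]]);print('plat scene',ps.round(1).tolist(),(ps[1]+ps[2])/2)
    print('plat tri',tri((142,158),(383,415)),tri((375,112),(235,270)),tri((183,390),(540,285)))
    print('deck tri',tri((669,34),(22,170)),tri((731,298),(208,30)),tri((402,88),(184,342)))
    for z in(90,105,120):
        d=np.array([onz(ct,*T(*p),z) for p in[(402,88),(669,34),(731,298),(458,360)]]);print(z,d.mean(0).round(1),[np.linalg.norm(d[i]-d[i-1]).round(1) for i in range(4)])
    t=np.array([onz(ct,*T(*p),275) for p in[(150,172),(312,125),(358,285),(195,333)]]);print('tin',t.mean(0))
    print('post',onz(ct,*T(76,264),101),onz(cs,*S(498,505),101),'hub',onz(ct,*T(170,358),60),onz(cs,*S(515,405),60))
    print('decoy tri',tri((39,76),(320,595)),tri((132,82),(320,595)))
    print('decoy bottom corner', [onz(ct,*T(*p),60).round() for p in((27,165),(120,172))],'cone',onz(ct,*T(268,40),120))
E
python3 m.py
```

```text
plat top [[660.7, 222.7, 190.0], [698.0, 57.9, 190.0], [533.9, 19.3, 190.0], [496.0, 183.5, 190.0]] [597.13331282 120.83182992 190.        ]
x axis yaw 13.309544880338041
[np.float64(169.2), np.float64(169.0), np.float64(168.6), np.float64(168.5)]
plat scene [[657.2, 222.3, 190.0], [695.7, 64.3, 190.0], [493.4, 190.1, 190.0]] [594.5538234 127.2077924 190.       ]
plat tri (array([659.1, 222.5, 193. ]), np.float64(2.5)) (array([696.7,  60.4, 185.2]), np.float64(5.7)) (array([493.8, 186.9, 184.7]), np.float64(6.0))
deck tri (array([ 788.8, -158.1,   86.5]), np.float64(3.9)) (array([ 574.7, -209. ,   90.6]), np.float64(4.9)) (array([740.2,  55.5,  84. ]), np.float64(3.2))
90 [657.7 -78.6  90. ] [np.float64(221.6), np.float64(218.5), np.float64(218.9), np.float64(218.7)]
105 [655.2 -79.  105. ] [np.float64(218.6), np.float64(215.5), np.float64(215.9), np.float64(215.8)]
120 [652.8 -79.3 120. ] [np.float64(215.6), np.float64(212.5), np.float64(212.9), np.float64(212.8)]
tin [600.15248657 119.39021871 275.        ]
post [592.85008091 296.91232992 101.        ] [592.66315755 302.31005063 101.        ] hub [523.55978579 232.84923351  60.        ] [519.80004885 229.4582239   60.        ]
decoy tri (array([744. , 312.2, 138.6]), np.float64(30.5)) (array([744.8, 282.5,  54.3]), np.float64(9.8))
decoy bottom corner [array([677., 357.,  60.]), array([673., 282.,  60.])] cone [768.7845803  154.58825717 120.        ]
```

```bash
cat >> h.py <<'E'
from scipy.spatial.transform import Rotation as R
L0=np.array([597,122.]);YAW=np.radians(13.3)
ex=np.array([np.cos(YAW),np.sin(YAW)]);ey=np.array([-ex[1],ex[0]])
def lift(x,y): return L0+x*ex+y*ey
def down(a):  # tool down, closing line at world angle a (rad), nearest half turn to wrist
    y=np.array([np.cos(a),np.sin(a),0]);z=np.array([0,0,-1.]);return R.from_matrix(np.c_[np.cross(y,z),y,z]).as_rotvec()
def st(): return telemetry.read_state()
def best(p,a):
    q0=st()['joint_positions'];c=[]
    for k in(a,a+np.pi):
        q=manip.ik(p,down(k))
        if q is not None:c.append((np.abs(np.array(q)-q0).max(),k,q))
    return min(c,key=lambda t:t[0])
E
python3 - <<'E'
from h import *
manip.gripper_close(10)
d=[660,-110]
_,k,q=best([*d,320],YAW);print(k,np.round(q,2))
o=st();manip.move_straight([*o['tcp_pos'][:2],320],speed=300)
manip.movej(q);print(st()['time_s'])
manip.move_straight([*d,101],speed=250)
f0=np.array(st()['ft_force'])
for z in np.arange(99,78,-1.):
    manip.move_straight([*d,z],speed=30)
    s=st();df=s['ft_force'][2]-f0[2]
    if df>3: print('touch',z,s['tcp_pos'],df);break
print(z,df,s['time_s'])
E
```

```text
0.23212879051524585 [-0.2   0.1   1.25 -0.    1.79 -0.44]
5.45
79.0 -0.21732613361526965 11.725
```

Run:
```python
from h import *
s=st();print(s['tcp_pos'],s['ft_force'],s['tau'],s['eef_rot'],s['finger_gap'])
a=shot('top')['pixels'][140:340,180:480];b=shot('scene')['pixels'][150:350,220:520]
cv2.imwrite('pics/t1.png',cv2.resize(np.vstack([a,b]),None,fx=1.5,fy=1.5)[:,:,::-1])
```

```text
[ 659.97683652 -109.98703044   78.91136213] [ 0.55730433 -0.13947771 -0.3589062 ] [-2.00613453e-03 -7.28430748e+01 -5.98876297e+01  6.39062561e-02
  3.13699641e-02  6.16008083e-05] [-1.94914529e+00 -2.46375656e+00  8.98470902e-05] 0.5886488492640582
```

View pics/t1.png

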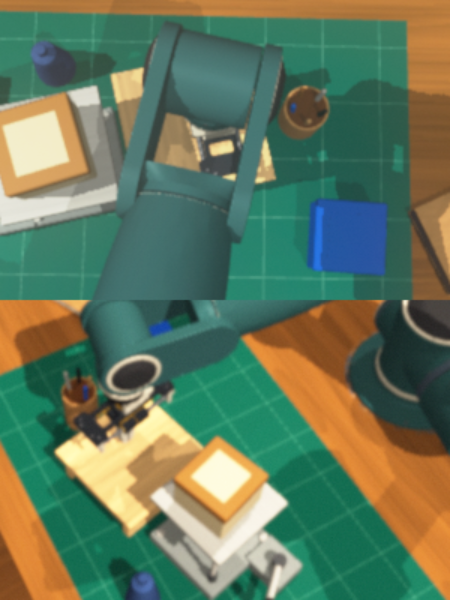

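Run:
```python
from h import *
import pickle
ct,cs=pickle.load(open('cams.pkl','rb'))
p=st()['tcp_pos']
for z in(0,100,190):print((proj(ct,[p[0],p[1],z])-[180,140])*1.5,(proj(cs,[p[0],p[1],z])-[220,150])*1.5+[0,300])
a=shot('scene')['pixels'][210:340,240:400]
cv2.imwrite('pics/t2.png',cv2.resize(a,None,fx=4.5,fy=4.5,interpolation=cv2.INTER_CUBIC)[:,:,::-1])
```

```text
[212.22707634 134.0830396 ] [124.336433   463.70397906]
[212.59425131 124.45085205] [123.24090543 439.05382329]
[212.98569688 114.18196851] [122.14058478 414.29582006]
```

View pics/t2.png

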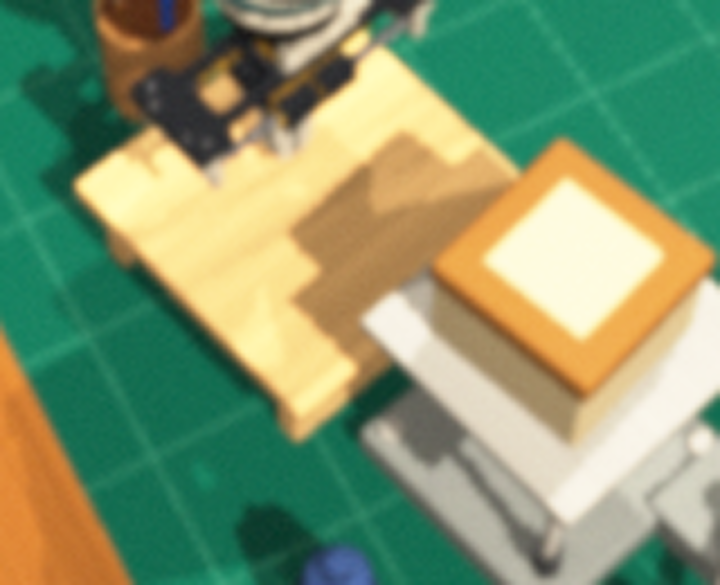

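Run:
```python
from h import *
d=[660,-110]
f0=np.array(st()['ft_force'])
for z in np.arange(78,64,-1.):
    manip.move_straight([*d,z],speed=30)
    s=st();df=s['ft_force']-f0
    if np.abs(df).max()>2: print('touch',z,s['tcp_pos'],df);break
print(z,df,s['time_s'])
```

```text
65.0 [ 0.08135142 -0.30175876  1.03190906] 15.375
```

Run:
```python
from h import *
s=st();print(s['tcp_pos'],s['ft_force'],s['ft_torque'],s['grasp_force'])
c=shot('scene');a=c['pixels'][210:280,250:350].copy()
a=cv2.resize(a,None,fx=7,fy=7,interpolation=cv2.INTER_CUBIC)
p=np.array(s['tcp_pos'])
for z in(65,85,105): 
    q=(proj(c,[p[0],p[1],z])-[250,210])*7; cv2.circle(a,tuple(int(x) for x in q),3,(255,0,0),-1); print(q)
cv2.imwrite('pics/t3.png',a[:,:,::-1])
```

```text
[ 659.95690088 -109.97715151   64.90382344] [ 0.00081745 -0.1575279   0.72566121] [-0.08020221  0.04308178  0.01192099] 0.0
[367.08476389 270.69663759]
[366.03490341 247.04723948]
[364.9606745  222.84891226]
```

View pics/t3.png

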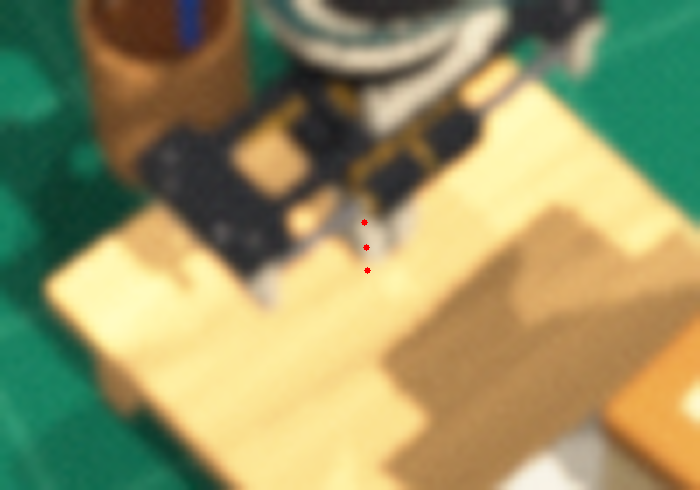

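Run:
```python
from h import *
d=[660,-110]
f0=np.array(st()['ft_force'])
for z in np.arange(64,46,-1.):
    manip.move_straight([*d,z],speed=30)
    s=st();df=s['ft_force']-f0
    if np.abs(df).max()>2.5: print('touch',z,s['tcp_pos'],df);break
print(z,df,s['time_s'],s['finger_gap'])
```

```text
touch 62.0 [ 660.07121056 -109.99426058   62.99123042] [-4.76203189  0.48831131  9.11416023]
62.0 [-4.76203189  0.48831131  9.11416023] 16.175 0.35986217737489534
```

Run:
```python
from h import *
d=[420,-100]
manip.move_straight([660,-110,130],speed=300)
manip.move_straight([*d,100],speed=400)
manip.move_straight([*d,6],speed=200)
f0=np.array(st()['ft_force'])
for z in np.arange(5,-32,-1.):
    manip.move_straight([*d,z],speed=60)
    s=st();df=s['ft_force']-f0
    if np.abs(df).max()>2.5: print('touch',z,s['tcp_pos'],df);break
print(z,df,s['time_s'],s['finger_gap'])
```

```text
touch -29.0 [ 420.06126648 -100.04065842  -28.18749076] [-6.78729806  1.67758714 12.96129601]
-29.0 [-6.78729806  1.67758714 12.96129601] 26.85 0.5789554141698285
```

```bash
cat >> h.py <<'E'
from scipy.optimize import minimize_scalar
import json
def label(c,sink,xy=(600,119.4)):
    p=proj(c,[*xy,275-sink]).round().astype(int)
    x0,y0=p[0]-30,p[1]-30; roi=c['pixels'][y0:y0+60,x0:x0+60]
    hsv=cv2.cvtColor(roi,cv2.COLOR_RGB2HSV); m=((hsv[:,:,1]<90)).astype(np.uint8)
    n,lab,sts,cen=cv2.connectedComponentsWithStats(m,connectivity=4); k=lab[30,30]
    if k==0: return None
    return cen[k]+[x0,y0],int(sts[k,4])
E
python3 - <<'E'
from h import *
c=camera('scene');r=label(c,0);print('scene',r);ct=camera('top');print('top',label(ct,0))
xy=onz(c,*r[0],275)[:2];print(xy)
json.dump(dict(xy=xy.tolist(),area=r[1]),open('b.json','w'))
P=np.array([595.5,297.]);a=YAW+np.radians(12)
manip.move_straight([420,-100,200],speed=400)
_,k,q=best([*P,330],a);print(np.round(q,2))
manip.movej(q);manip.gripper_open()
manip.move_straight([*P,66],speed=250)
s=st();print(s['time_s'],s['ft_force'],s['finger_gap'])
manip.gripper_close(15)
s=st();print(s['time_s'],s['ft_force'],s['finger_gap'],s['grasp_force'],s['tcp_pos'])
c=shot('scene');print(label(c,0,xy));cv2.imwrite('pics/g.png',cv2.resize(c['pixels'][200:380,300:480],None,fx=3,fy=3)[:,:,::-1])
E
```

```text
scene (array([367.0875    , 266.95416667]), 720)
top (array([203.32478632, 235.42191142]), 1287)
[597.53251126 122.42843888]
[ 0.42  0.09  1.24 -0.    1.81 -0.02]
32.0167 [0.02391956 0.60976405 0.28071296] 92.74781795248249
33.1833 [-4.17188172 -3.4588686   1.82334948] 17.179865693690825 15.00089406967163 [595.00308607 296.69552034  65.91312885]
(array([368.60148515, 267.68069307]), 404)
```

View pics/g.png

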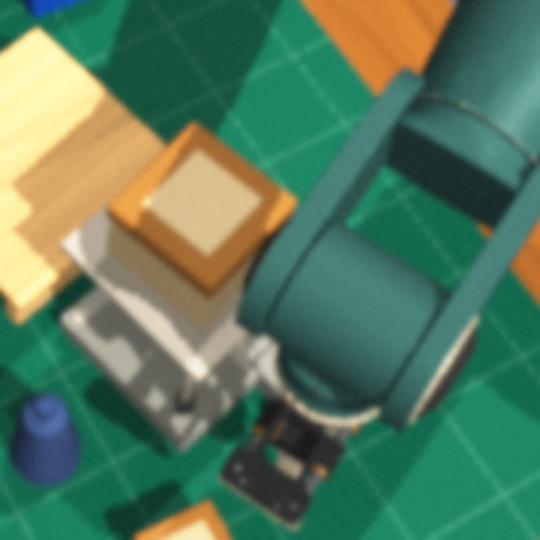

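```bash
sed -i 's/hsv\[:,:,1\]<90/hsv[:,:,1]<130/' h.py
python3 - <<'E'
from h import *
import pickle
b=json.load(open('b.json'))
c0=pickle.load(open('cams.pkl','rb'))[1]
c=camera('scene')
for k in(c0,c):
    h=cv2.cvtColor(k['pixels'],cv2.COLOR_RGB2HSV)[:,:,1]; print(h[267,345:400:2].tolist(),label(k,0,b['xy']))
E
```

```text
[174, 126, 55, 41, 36, 39, 39, 39, 38, 37, 36, 37, 35, 38, 38, 37, 36, 37, 38, 38, 54, 130, 173, 172, 174, 172, 168, 79] (array([367.07798742, 266.97106918]), 795)
[174, 131, 81, 88, 89, 90, 91, 88, 87, 88, 88, 87, 86, 88, 90, 88, 87, 89, 89, 89, 97, 148, 176, 182, 174, 169, 167, 77] (array([367.19256308, 267.13014608]), 753)
```

```bash
cat > sink.py <<'E'
from h import *
b=json.load(open('b.json'));H=np.array([519.6,232.])
p0=np.array(st()['tcp_pos']);v0=p0[:2]-H;Z=p0[2]-8
manip.move_straight([*p0[:2],Z],speed=40)
f=st()['ft_force'];print('slid',np.round(f,1),st()['finger_gap'])
def go(t,speed=60):
    c,s=np.cos(t),np.sin(t);manip.move_straight([*(H+np.array([[c,-s],[s,c]])@v0),Z],speed=speed)
last=0.
def meas():
    global last
    t=st()['time_s'];c=camera('scene');r=label(c,last,b['xy'])
    if r is None or not 500<r[1]<1000: print('lost',r); return None
    last=minimize_scalar(lambda s:np.sum((proj(c,[*b['xy'],275-s])-r[0])**2),bounds=(-10,115),method='bounded').x
    return t,last
TARGET=95.; th=0.2; go(th); hist=[meas()]; off=hist[0][1]; print('off',off)
hist=[];rate=0;tend=st()['time_s']+14;tadj=0
while True:
    m=meas()
    if m is None: break
    t,s=m; hist.append((t,s)); hh=[x for x in hist if x[0]>t-0.6 and x[0]>=tadj]
    if len(hh)>=4: rate=np.polyfit(*zip(*hh),1)[0]
    rem=TARGET-s
    if rem<max(rate,4)*0.3 or t>tend: break
    want=(11,17) if rem>25 else (5,9)
    if len(hh)>=6:
        print(f'{t:.2f} th{th:.3f} s{s:.1f} r{rate:.1f}')
        d=0
        if rate<want[0]: d=0.05 if rate<2 else 0.02
        elif rate>want[1]: d=-min(0.08,(rate-want[1]+3)*0.008)
        if d: th=min(max(th+d,.15),0.75);go(th,40);tadj=st()['time_s']
        else: tadj=t-0.3
    else: manip.wait(0.02)
go(-0.03,100)
s=st();print('closed',s['time_s'],np.round(s['ft_force'],1),s['finger_gap'],s['tcp_pos'])
for i in range(3):print(meas())
E
python3 sink.py
```

```text
slid [-5.9 -3.5 13. ] 17.500521510521345
off 0.2737834332992753
34.50 th0.200 s1.3 r2.6
35.13 th0.220 s4.5 r6.4
35.77 th0.240 s7.5 r4.2
36.40 th0.260 s12.1 r7.0
37.03 th0.280 s17.2 r8.5
37.67 th0.300 s23.5 r11.7
37.72 th0.300 s23.9 r10.6
38.35 th0.320 s31.2 r12.2
38.40 th0.320 s31.7 r11.9
38.45 th0.320 s32.6 r10.9
39.08 th0.340 s40.2 r11.0
39.72 th0.360 s50.0 r15.2
39.77 th0.360 s50.8 r17.3
40.40 th0.334 s58.2 r13.5
40.45 th0.334 s58.7 r11.8
40.50 th0.334 s59.3 r10.9
41.13 th0.354 s67.7 r13.4
41.18 th0.354 s67.8 r12.0
41.23 th0.354 s69.3 r13.4
41.28 th0.354 s69.5 r13.3
41.33 th0.354 s70.7 r14.1
42.02 th0.288 s76.6 r8.7
42.08 th0.288 s76.6 r7.8
42.12 th0.288 s77.5 r7.5
42.17 th0.288 s78.1 r8.2
42.23 th0.288 s78.3 r8.0
42.27 th0.288 s78.5 r8.5
42.33 th0.288 s78.9 r8.2
42.38 th0.288 s79.0 r7.4
42.42 th0.288 s79.6 r7.3
42.48 th0.288 s79.7 r6.0
42.52 th0.288 s80.8 r7.5
42.58 th0.288 s81.0 r7.8
42.62 th0.288 s81.2 r8.5
42.67 th0.288 s81.5 r8.1
42.73 th0.288 s82.1 r8.6
42.77 th0.288 s82.6 r8.5
42.83 th0.288 s83.2 r9.0
42.88 th0.288 s83.4 r8.9
42.92 th0.288 s83.5 r8.2
42.98 th0.288 s83.9 r8.0
43.02 th0.288 s84.2 r6.4
43.08 th0.288 s84.5 r6.4
43.12 th0.288 s85.0 r5.9
43.17 th0.288 s85.4 r6.3
43.23 th0.288 s85.5 r6.6
43.27 th0.288 s86.1 r7.2
43.33 th0.288 s86.4 r7.2
43.38 th0.288 s86.7 r7.2
43.42 th0.288 s87.4 r7.7
43.48 th0.288 s87.7 r7.9
43.52 th0.288 s87.7 r7.8
43.58 th0.288 s88.8 r8.5
43.62 th0.288 s89.4 r9.7
44.26 th0.259 s91.9 r3.3
closed 45.0667 [-2.1 -2.6  7.7] 17.513722445872993 [597.61135992 294.16957918  59.04328564]
(45.0667, np.float64(94.62034104384837))
(45.1167, np.float64(94.75483712850799))
(45.1667, np.float64(94.81970635814558))
```

```bash
cat > push.py <<'E'
from h import *
p=st()['tcp_pos']
manip.gripper_close(3)
manip.move_straight([p[0],p[1],120],speed=120); print(st()['time_s'],st()['finger_gap'],np.round(st()['ft_force'],1))
manip.move_straight([p[0],p[1],300],speed=300); manip.gripper_close(15); print('gap',st()['finger_gap'])
b=json.load(open('b.json'));c=camera('scene');r=label(c,95,b['xy'])
print('sink',minimize_scalar(lambda s:np.sum((proj(c,[*b['xy'],275-s])-r[0])**2),bounds=(-10,115),method='bounded').x,r)
al=np.radians(30);E3=np.r_[ey,0]
z=-np.sin(al)*E3+np.array([0,0,-np.cos(al)])
def ori(sg):
    y=sg*np.r_[ex,0];return R.from_matrix(np.c_[np.cross(y,z),y,z]).as_rotvec()
def tcp(ly,h,lx=1.5): return np.r_[lift(lx,ly),h]+28*z
q0=st()['joint_positions'];c=[]
for sg in(1,-1):
    qs=[manip.ik(tcp(a,h),ori(sg)) for a,h in((75,230),(75,120),(-130,120))]
    if all(q is not None for q in qs): c.append((np.abs(np.array(qs[0])-q0).max(),sg,qs))
_,sg,qs=min(c,key=lambda t:t[0]);o=ori(sg)
print(sg,[np.round(q,2).tolist() for q in qs])
json.dump(sg,open('sg.json','w'))
manip.movej(qs[0]); manip.move_straight(tcp(75,120),o,speed=200)
print('at',st()['time_s'],np.round(st()['ft_force'],1))
for y in(40,-10,-60):
    manip.move_straight(tcp(y,120),o,speed=90); s=st();print(y,s['time_s'],np.round(s['ft_force'],1))
c=camera('scene');cv2.imwrite('pics/p.png',cv2.resize(c['pixels'][180:380,260:460],None,fx=3,fy=3)[:,:,::-1])
E
python3 push.py
```

```text
46.1 0.4668068675101539 [0.2 0.8 0.2]
gap 0.39630885487346285
sink 94.5912918824223 (array([364.38427948, 284.00291121]), 687)
1 [[0.52, 0.06, 1.55, -0.5, 1.68, 0.27], [0.52, 0.12, 1.66, -0.5, 1.53, 0.36], [0.19, 0.05, 1.74, -0.54, 1.36, 0.08]]
at 48.4167 [-0.5 -0.4  1. ]
40 48.9583 [ 0.4  0.1 -0.2]
-10 49.6667 [ 0.2 -0.4  0.2]
-60 50.375 [-1.   0.3 -0.6]
```

View pics/p.png

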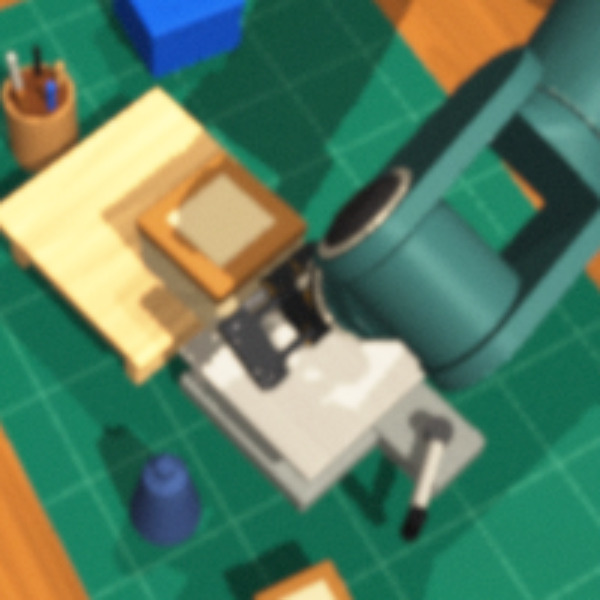

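The picture shows the tin being pushed squarely, with its lid at about (222,225) and already partly over the deck. The lever at (425,480) looks shut. I'll continue the push.

```bash
cat > push2.py <<'E'
from h import *
al=np.radians(30);z=-np.sin(al)*np.r_[ey,0]+np.array([0,0,-np.cos(al)]);y=np.r_[ex,0]
o=R.from_matrix(np.c_[np.cross(y,z),y,z]).as_rotvec()
def tcp(ly,h,lx=1.5): return np.r_[lift(lx,ly),h]+28*z
for a in(-95,-132):
    manip.move_straight(tcp(a,120),o,speed=80); s=st();print(a,s['time_s'],np.round(s['ft_force'],1))
manip.move_straight(tcp(-60,125),o,speed=150);manip.move_straight(tcp(20,300),o,speed=300)
print(st()['time_s'])
ct,cs=camera('top'),camera('scene')
for c in(ct,cs):
    r=label(c,99,lift(1.5,-195));
    if r: d=onz(c,*r[0],176)[:2]-L0;print('tin lift frame',d@ex,d@ey,r[1])
A=cs['pixels'][180:380,260:460];B=ct['pixels'][140:340,150:420]
cv2.imwrite('pics/f.png',np.hstack([cv2.resize(A,(340,340)),cv2.resize(B,(459,340))])[:,:,::-1])
E
python3 push2.py
```

```text
-95 51.0083 [-0.7 -0.2  1. ]
-132 51.6167 [ 0.4 -0.1  0.4]
53.0417
tin lift frame 8.511798665378103 -187.07142536971608 2311
tin lift frame -5.441102178436737 -192.61408609283887 578
```

View pics/f.png

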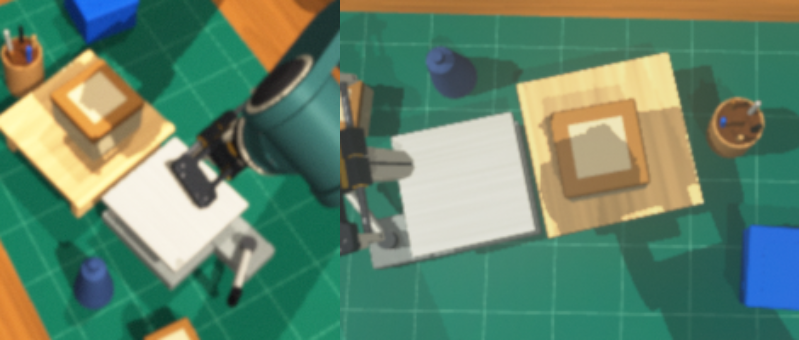

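The tin stands wholly on the deck, at about (100,97) in the scene view and (600,147) in the top view. The robot is clear of everything.

```bash
python3 -c "
from h import *
print(job.sign_off())"
```

```text
the job is handed in; nothing more can be done
None
```

The job is handed in at about 53 s: the platform stopped at about 95 mm, roughly 2–4 mm above the deck (about 91–93 mm by touch). It sank at no more than about 17 mm/s. The valve lever was turned back past its shut position, though I didn't measure its final angle. The tin stands wholly on the deck, and nothing else was disturbed apart from a light height-check touch on the deck and the table mat.

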